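# Open the ratchet plate clamp

### The arm

A 6-joint arm with a two-finger parallel gripper is mounted at the origin on the work surface. World frame = base frame: x ahead of the robot, y to its left, z up, the work surface at z = 0. Lengths are in mm, angles in rad, forces in N, time in s.
With the tool pointing down it reaches from about 350 to 875 mm from the base axis. Payload 4.2 kg.
Tool frame: the origin (TCP) lies midway between the tips of the shut fingers; the grasp point (between the pads) lies 19 mm behind it; z points along the fingers, y is the line along which they close (so a half turn about z gives the same grasp; the last joint's range is limited). The gripper opens to 85 mm and grips with 20 to 120 N. Pads are 22 mm wide; open, the fingers measure 114 mm over their backs; the gripper's body (76 mm by 85 mm) begins 54 mm behind the grasp point. The pads swing forward as they close: fully open they stand 13 mm farther back than shut.
Start: joints at [-1.059, 0.385, 0.008, 0, -1.194, -0.259], TCP at [156.339, -605.109, 231.312] pointing down, gripper open.
Joint ranges: [-3.14, 3.14], [-1.21, 2.06], [-1.07, 1.41], [-3.16, 2.05], [-2.99, -0.16], [-3.1, 3.1]. Speed limits (rad/s): [2.79, 2.79, 3.14, 3.14, 3.14, 3.14].

### API

Orientations are given as a unit quaternion [x, y, z, w].
In Python, from bench import arm gives the robot as it stands.
- The arm moves only by the tool send_rows, never from a script. Its argument "targets" is a list of rows, each an object of numbers: "gripper": the gripper command: -1 is fully open, 1 is shut, values between are in proportion; "x", "y", "z": the shift along the tool's x, y, z in cm; "ax", "ay", "az": the turn, a rotation vector about the tool's x, y, z in degrees. A call has 1 to 5 rows; each row shifts and turns the commanded pose from where the row before left it, along the tool's axes as they then stand; what a row does not reach is not made up. A row lasts 1/12 s, in which the tool goes at most 41.7 mm and 7.16 degrees, less where a joint would pass 70% of its speed; a pose out of reach is approached as far as the arm can. A call is refused whole if a number of a shift passes 4.17 or a number of a turn 7.16, either way. A call with a gripper value outside its range is refused whole. The fingers move at their own pace and stop on an object; the grip force is fixed at half the most. Time passes only in rows, so rows that do not move let the fingers close. It gives the time, the measured TCP pose, the force, the opening and the grip force at its end, in the units of the state.
- arm.read_state(): the state, without advancing time (a new reading comes with each control period).
- arm.get_image(name): name is "scene" or "top"; returns (picture, depth): 480x640x3 uint8, red, green, blue; 480x640 float32, mm along the optical axis (not along the pixel's ray), 0 where there is no reading.
- arm.camera_model(name): a dict with "fx", "fy", "cx", "cy" (pixels), "distortion" ([k1, k2, p1, p2, k3] as OpenCV has them; the pictures are not rectified), "cam_to_world" (4x4, takes a point from camera to world coordinates). Camera axes: x right, y down, z forward; pixel columns grow to the right and rows downward; lengths in mm; the calibration is good to about 2 mm. A picture is of the moment at which its call begins. camera_model takes no time and is no camera call.
- arm.job_done(): hands the job in; it is judged then, once.
Trained networks look in the newest picture that a camera, given by its name, has taken for a name from the list of things; names that differ only in an ending like _2 or _b are one class to them, and where a whole thing is asked for, a point or a joint stands for the part that bears it (a point fixed in the world has none). Each returns a list of dicts, best first, with "score" (0 to 1); they miss things now and then, are a little off and sometimes report something else, mostly with a low value. They report only what shows in the picture. A call takes as long as a camera call. They do not tell look-alikes from the thing itself.
- arm.boxes_of(camera, thing): "rect" ([left, top, width, height] in pixels, round what is visible of it).
The state is a dict: "clock": time; "joints": joint angles; "joint_vel": joint speeds; "joint_efforts": joint torques, N m; "position": TCP position; "ee_rot": TCP orientation; "contact_force": force on the tool from outside, world axes, zero at the start; "wrist_torque": the same for the moment, N m; "gripper_width": finger opening in mm; "grasp_force": force on a finger pad.
Only numpy, scipy, OpenCV 4.12 (cv2) and the standard library are available. Lean on these libraries where they do the work, as an engineer would, in place of code of your own. Each camera call takes 0.05 s, during which the arm holds its last target. There are 200 camera calls.

### The job

Open the plate clamp on the bench: press the orange ratchet release all the way down, then push the blue sliding jaw back along its bar until it is fully home, as far from the fixed stop as it goes. Push the jaw with the fingertips from the side of the well plate only, without pinching it; leave the well plate lying in the clamp and everything else where it is, and finish clear of it all.

Things in the scene. Friction and masses are not known exactly. Their poses are not given: they have to be found in the camera images.
- clamp: Plate clamp bolted to the bench: white base plate 150 (x) x 270 (y) x 10 mm. Origin: centre of the base's underside, on the bench top; z up, +y along the bar, the way the jaw opens. A grey fixed stop (top at z = 30) stands at y = -135 to -121 mm; the well plate lies between it and the jaw, its top at z = 24.
- head (a point): Middle of the top of the black ratchet head, which carries the orange release: 68 (x) x 50 (y) mm, top 52 mm above the bench, at y = 75 to 125 mm of the clamp. The steel bar (12 mm thick, axis 36 mm above the bench) is fast to the jaw, runs through the head and comes out behind it (+y) by up to 100 mm as the jaw opens.
- release (a joint): Travel of the orange release, m: 0 up (locked), 0.008 fully down. It moves straight down, takes about 4 N, and stays down by itself when left. Above 0.006 the ratchet is free; while it is up the jaw is locked, with up to 6 mm of play.
- release_top (a point): Centre of the top of the orange release pad, 32 (x) x 30 (y) mm in the clamp's frame; 62 mm above the bench when up, 54 mm when down.
- jaw (a joint): Opening of the jaw, m: 0 fully closed, 0.085 fully home against its end stop (open), along the clamp's +y. It starts somewhere between 0.002 and 0.038. Once released it takes 2 to 5 N to push, does not coast and does not spring back.
- jaw_push (a point): Point on the flat face to be pushed, of the blue upright post of the jaw: it faces the well plate (clamp -y) and is pushed towards clamp +y. 65 mm above the bench, centred on the post, which is 92 mm wide (clamp x), 16 mm thick (from this face towards +y) and rises to 86 mm above the bench. At full opening the face lies at y = 55 mm of the clamp.
- jaw_rear (a point): Middle of the rear face of the grey rear plate of the jaw's post, 92 x 50 mm, facing the release (clamp +y), 10 to 16 mm behind the push face; not to be touched (fingers there mean that the jaw is being pinched).
- plate: Loose 24-well plate, 128 x 86 x 14 mm, lying in the clamp beside the fixed stop; origin at the centre of its underside. To be left there.
- spare_plate: Loose 24-well plate of the same size on the bench, bystander; origin at the centre of its underside.
- amber_bottle: Amber bottle standing on the bench, 80 mm across, 170 mm tall, bystander; origin at the centre of its foot.
- jar: Pale translucent jar with a white cap standing beside the clamp, 48 mm across, 65 mm tall, bystander; origin at the centre of its foot.
- pot: Small white pot standing beside the clamp, 40 mm across, 30 mm tall, bystander; origin at the centre of its foot.
- marker: Yellow marker pen with a blue cap lying on the bench beside the clamp, 118 mm long (its y), 14 mm thick, bystander; origin under its middle.
- tweezers: Closed steel tweezers lying on the bench beside the clamp, 120 mm long (their y), 5 mm thick, bystander; origin under their middle.
Things that resemble listed ones, but are neither listed nor needed, are in the scene too. Leave any red or turquoise look-alike of the plate alone.

How it is judged (in metres and radians):
On the way, in this order (a step that is already met when the one before it is completed fails the run):
1. the orange release is pressed down while the jaw is still near where it was locked (value of joint release above 0.006 m and value of joint jaw below 0.045 m), for 0.1 s.
2. the jaw is pushed back fully home (value of joint jaw above 0.081 m), for 0.2 s.
At the end, for the whole second after the job is handed in: The jaw rests within 4 mm of its fully open end stop, the release is still down (more than 6 of its 8 mm), the well plate lies within 8 mm of where it was, and the other things within 20 mm (value of joint jaw above 0.081 m and velocity of joint jaw below 0.005 m/s and value of joint release above 0.006 m and distance of plate from where it was at the start of the episode below 0.008 m and linear speed of plate below 0.01 m/s and distance of each of spare_plate, amber_bottle, jar, pot, marker, tweezers from where it was at the start of the episode below 0.02 m); the robot touches nothing.
It fails at once if the jaw is pinched: the fingers press on the grey rear of its post (contact force between the fingers and jaw_back above 1 N).
It fails at once if the well plate in the clamp is shifted by more than 8 mm, lifted or tipped (distance of plate from where it was at the start of the episode above 0.008 m or angle between plate's own z axis and vertical above 0.1 rad).
It fails at once if a bystander is shifted by more than 20 mm, lifted or knocked over (distance of any of spare_plate, amber_bottle, jar, pot, marker, tweezers from where it was at the start of the episode above 0.02 m or angle between any of spare_plate, amber_bottle, jar, pot, marker, tweezers's own z axis and vertical above 0.3 rad).
It also fails if it takes over 40 s, if anything falls off the work surface, if the arm or the gripper's body presses on something with over 40 N, if the wrist force passes 120 N, or if a joint passes its speed limit or range.

## Working session

There is one attempt and no reset: what is moved stays moved. The work goes in short steps, Python scripts to look and compute and a tool call to move; the robot and the scene stay as the last step left them, time stands still between calls to the robot, and variables do not carry over. Pictures are saved under pics/ and viewed, at most 10 in all, crops included, and the job is handed in when it is done.

Besides the shell and the picture viewer there is one more tool, called as name(argument=value, ...) on one line, values as JSON. send_rows: Moves the arm, as the interface text tells. Its arguments: {"type":"object","properties":{"targets":{"type":"array"}},"required":["targets"]}

```bash
mkdir -p pics
python3 - <<'E'
from bench import arm
import cv2,numpy as np
for n in ("top","scene"):
    im,d=arm.get_image(n); cv2.imwrite(f"pics/{n}0.png",im[:,:,::-1]); np.save(f"pics/{n}0.npy",d)
    m=arm.camera_model(n); print(n,m["fx"],m["cx"],m["cy"],m["distortion"],np.round(m["cam_to_world"],3).tolist())
    for t in ("clamp","head","release","jaw","plate"):
        print(t,[(np.round(b["rect"]).tolist(),round(b["score"],2)) for b in arm.boxes_of(n,t)])
s=arm.read_state();print(s["position"],s["ee_rot"],s["clock"])
E
```

```text
top 563.9290427435947 321.2445068938617 240.51023376439218 [-0.07397555  0.          0.          0.          0.        ] [[-0.005, -0.996, 0.095, 399.71], [-1.0, 0.006, 0.011, 4.488], [-0.011, -0.094, -0.995, 1489.57], [0.0, 0.0, 0.0, 1.0]]
clamp [([321.0, 175.0, 109.0, 69.0], 0.7), ([321.0, 187.0, 64.0, 38.0], 0.64)]
head [([320.0, 176.0, 107.0, 69.0], 0.57)]
release [([332.0, 204.0, 11.0, 11.0], 0.57)]
jaw [([316.0, 183.0, 74.0, 42.0], 0.82)]
plate [([412.0, 270.0, 36.0, 48.0], 0.89), ([460.0, 311.0, 54.0, 59.0], 0.88), ([294.0, 264.0, 49.0, 56.0], 0.85), ([382.0, 178.0, 38.0, 52.0], 0.57), ([367.0, 148.0, 13.0, 21.0], 0.37)]
scene 480.5798201241761 320.1896295973943 242.4802889937687 [-0.05749245  0.          0.          0.          0.        ] [[0.75, 0.549, -0.37, 936.682], [0.662, -0.628, 0.41, -450.573], [-0.007, -0.552, -0.834, 1023.905], [0.0, 0.0, 0.0, 1.0]]
clamp [([254.0, 266.0, 121.0, 121.0], 0.6)]
head [([256.0, 264.0, 117.0, 123.0], 0.91)]
release [([334.0, 274.0, 17.0, 16.0], 0.51)]
jaw [([300.0, 267.0, 52.0, 69.0], 0.59)]
plate [([401.0, 254.0, 54.0, 52.0], 0.95), ([266.0, 212.0, 55.0, 35.0], 0.94), ([262.0, 317.0, 70.0, 60.0], 0.74), ([174.0, 277.0, 65.0, 57.0], 0.73), ([90.0, 298.0, 57.0, 38.0], 0.66)]
[ 156.34757329 -605.11689522  231.33097242] [-1.26050322e-01  9.92023848e-01 -2.43957694e-05  1.19312533e-05] 0.6
```

Run:
```python
import cv2
a=cv2.imread("pics/top0.png")[130:280,270:470]; b=cv2.imread("pics/scene0.png")[240:400,220:420]
cv2.imwrite("pics/topc.png",cv2.resize(a,(800,600),interpolation=cv2.INTER_CUBIC)); cv2.imwrite("pics/scc.png",cv2.resize(b,(750,600),interpolation=cv2.INTER_CUBIC))
```

```text
(no output)
```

View pics/top0.png

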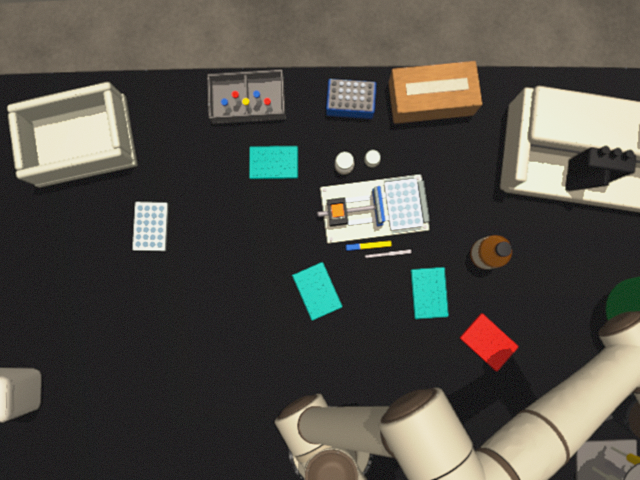

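View pics/topc.png

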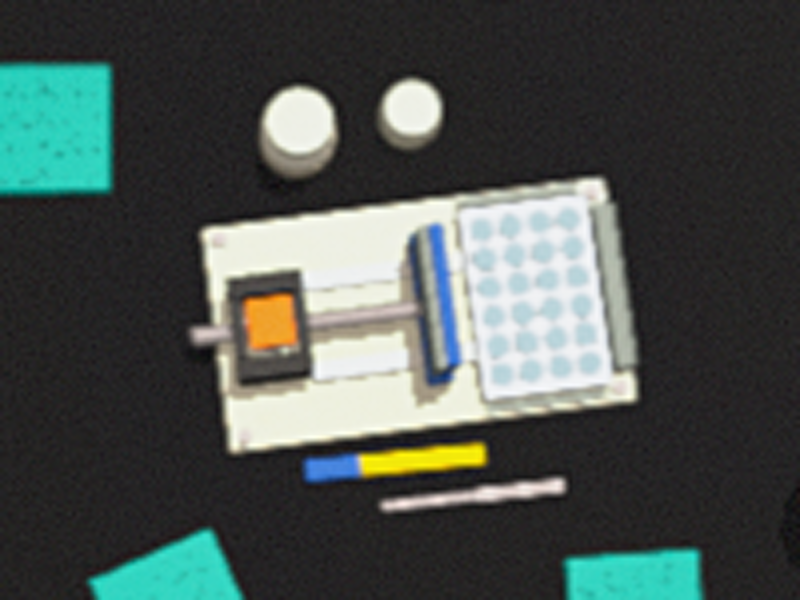

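View pics/scc.png

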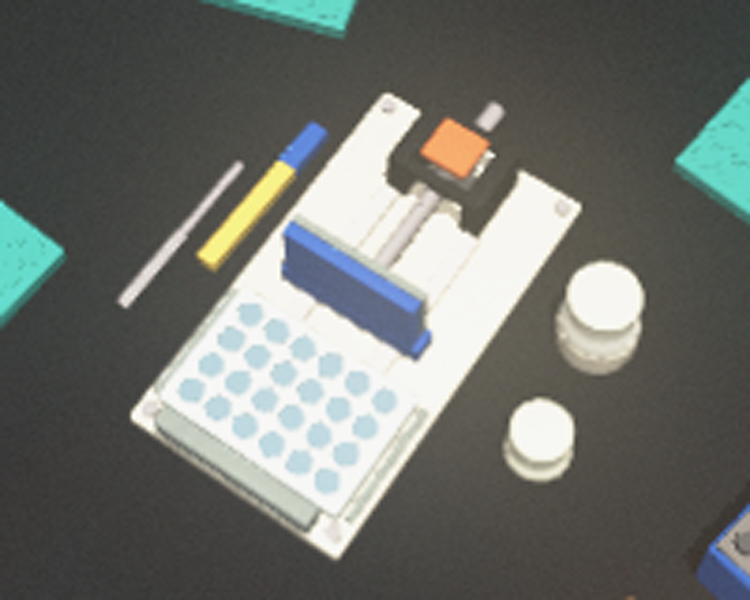

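The pictures show one clamp. In the top picture (640x480) the orange release is at (338,210), the blue/grey jaw at (379,206), the plate in the clamp at (405,205) and the fixed stop at (423,201).
- **Jar and pot:** (345,162) and (372,158).
- **Pen and tweezers:** (369,245) and (388,253).
- **Possible mix-ups:** the turquoise plates at (273,162), (317,291) and (430,293), the red one at (490,341), and the spare plate at (150,226). None of them has an orange release or a jaw. The crop confirms that the clamp at (375,209) is the right one.

```bash
cat > h.py <<'E'
import cv2,numpy as np
from bench import arm
def ray(n,uv,z):
    m=arm.camera_model(n);K=np.array([[m["fx"],0,m["cx"]],[0,m["fy"],m["cy"]],[0,0,1]])
    p=cv2.undistortPoints(np.array(uv,float).reshape(-1,1,2),K,np.array(m["distortion"])).reshape(-1,2)
    T=np.array(m["cam_to_world"]);d=np.c_[p,np.ones(len(p))]@T[:3,:3].T;o=T[:3,3]
    return o+d*((z-o[2])/d[:,2])[:,None]
def mask(n,f,lo,hi,roi):
    a=cv2.cvtColor(cv2.imread(f),cv2.COLOR_BGR2HSV);m=cv2.inRange(a,lo,hi);r=np.zeros_like(m);x,y,w,h=roi;r[y:y+h,x:x+w]=m[y:y+h,x:x+w];return r
E
python3 - <<'E'
from h import *
np.set_printoptions(precision=1,suppress=True)
c=ray("top",[(270+x/4,130+y/4) for x,y in [(203,228),(605,180),(637,400),(232,452)]],10)
print(c, c.mean(0)); v=c[0]-c[1]+c[3]-c[2]; print("yaw of +y",np.degrees(np.arctan2(v[1],v[0]))-90, np.linalg.norm(v)/2)
s=ray("scene",[(220+x/3.75,240+y/3.75) for x,y in [(388,94),(580,208),(338,558),(132,415)]],10); print("scene",s,s.mean(0)); v=s[0]-s[3]+s[1]-s[2]; print(np.degrees(np.arctan2(v[1],v[0]))-90)
for n,roi in (("top",(320,195,40,30)),("scene",(320,262,45,40))):
    m=mask(n,f"pics/{n}0.png",(5,150,120),(20,255,255),roi); ys,xs=np.nonzero(m); print(n,xs.mean(),ys.mean(),len(xs),ray(n,[(xs.mean(),ys.mean())],62))
    d=np.load(f"pics/{n}0.npy"); print(np.median(d[m>0]), n)
    # blue top edge
    m=mask(n,f"pics/{n}0.png",(105,120,40),(125,255,255),(365,180,30,50) if n=="top" else (290,295,50,45)); ys,xs=np.nonzero(m); print("blue",xs.min(),xs.max(),ys.min(),ys.max(),len(xs))
# jaw push face top edge, z=86: top crop right edge of blue top
print("face top edge top cam", ray("top",[(270+441/4,130+224/4),(270+460/4,130+362/4)],86))
print("scene", ray("scene",[(220+287/3.75,240+228/3.75),(220+425/3.75,240+316/3.75)],86))
for nm,uv,z in [("jar",(270+299/4,130+122/4),65),("pot",(270+412/4,130+107/4),30),("pen",(270+395/4,130+461/4),10)]: print(nm,ray("top",[uv],z))
E
```

```text
[[ 683.3   21.    10. ]
 [ 714.2 -247.4   10. ]
 [ 566.4 -265.1   10. ]
 [ 533.5    2.6   10. ]] [ 624.3 -122.2   10. ]
yaw of +y 6.7864358697347456 269.9399928640087
scene [[ 536.6    3.3   10. ]
 [ 682.6   20.    10. ]
 [ 716.3 -244.6   10. ]
 [ 568.3 -262.    10. ]] [ 626.  -120.8   10. ]
7.034532786552106
top 337.11842105263156 209.66447368421052 152 [[614.2 -21.2  62. ]]
1442.4618 top
blue 373 384 187 225 102
scene 338.75 277.75 4 [[605.8 -22.4  62. ]]
1095.4739 scene
blue 296 333 300 332 140
face top edge top cam [[ 670.3 -130.1   86. ]
 [ 582.4 -140.6   86. ]]
scene [[ 582.1 -137.1   86. ]
 [ 677.9 -126.2   86. ]]
jar [[741.6 -41.8  65. ]]
pot [[ 759.6 -117.6   30. ]]
pen [[ 526.9 -104.6   10. ]]
```

send_rows(targets=[{"gripper": 1, "az": -6.87}, {"gripper": 1, "az": -6.87}, {"gripper": 1, "az": -6.87}, {"gripper": 1, "az": -6.87}, {"gripper": 1, "az": -6.87}])

```text
$.targets[0]: bad value
```

send_rows(targets=[{"gripper": 1, "az": -6.87}, {"gripper": 1, "az": -6.87}, {"gripper": 1, "az": -6.87}, {"gripper": 1, "az": -6.87}, {"gripper": 1, "az": -6.87}])

```text
$.targets[0]: bad value
```

send_rows(targets=[{"gripper": 1, "az": -6.87}, {"gripper": 1, "az": -6.87}, {"gripper": 1, "x": -2, "y": -2}, {"gripper": 1, "x": -2, "y": -2}, {"gripper": 1, "x": -2, "y": -2}])

```text
$.targets[0]: bad value
```

send_rows(targets=[{"gripper": 1, "x": 0, "y": 0, "z": 0, "ax": 0, "ay": 0, "az": -6.87}, {"gripper": 1, "x": 0, "y": 0, "z": 0, "ax": 0, "ay": 0, "az": -6.87}, {"gripper": 1, "x": 0, "y": 0, "z": 0, "ax": 0, "ay": 0, "az": -6.87}, {"gripper": 1, "x": 0, "y": 0, "z": 0, "ax": 0, "ay": 0, "az": -6.87}, {"gripper": 1, "x": 0, "y": 0, "z": 0, "ax": 0, "ay": 0, "az": -6.87}])

```text
clock: 1.02
position: [156.3, -605.1, 231.3]
ee_rot: [-0.416, 0.909, -0.0, 0.0]
contact_force: [0.5, 0.5, -0.6]
gripper_width: 25.7
grasp_force: 0.0
```

send_rows(targets=[{"gripper": 1, "x": 0, "y": 0, "z": 0, "ax": 0, "ay": 0, "az": -6.87}, {"gripper": 1, "x": 0, "y": 0, "z": 0, "ax": 0, "ay": 0, "az": -6.87}, {"gripper": 1, "x": 0, "y": 0, "z": 0, "ax": 0, "ay": 0, "az": -6.87}, {"gripper": 1, "x": 0, "y": 0, "z": 0, "ax": 0, "ay": 0, "az": -6.87}, {"gripper": 1, "x": 0, "y": 0, "z": 0, "ax": 0, "ay": 0, "az": -6.87}])

```text
clock: 1.43
position: [156.4, -605.1, 231.3]
ee_rot: [-0.666, 0.746, -0.0, -0.0]
contact_force: [-0.1, -0.1, -1.5]
gripper_width: -0.1
grasp_force: 0.0
```

send_rows(targets=[{"gripper": 1, "x": 0, "y": 0, "z": 0, "ax": 0, "ay": 0, "az": -6.87}, {"gripper": 1, "x": 0, "y": 0, "z": 0, "ax": 0, "ay": 0, "az": -6.87}, {"gripper": 1, "x": -2.5, "y": -2.5, "z": 0, "ax": 0, "ay": 0, "az": 0}, {"gripper": 1, "x": -2.5, "y": -2.5, "z": 0, "ax": 0, "ay": 0, "az": 0}, {"gripper": 1, "x": -2.5, "y": -2.5, "z": 0, "ax": 0, "ay": 0, "az": 0}])

```text
clock: 1.85
position: [222.0, -520.8, 231.0]
ee_rot: [0.748, -0.664, -0.0, -0.0]
contact_force: [0.6, -0.8, 0.8]
gripper_width: -0.3
grasp_force: 0.0
```

send_rows(targets=[{"gripper": 1, "x": -2.5, "y": -2.5, "z": 0, "ax": 0, "ay": 0, "az": 0}, {"gripper": 1, "x": -2.5, "y": -2.5, "z": 0, "ax": 0, "ay": 0, "az": 0}, {"gripper": 1, "x": -2.5, "y": -2.5, "z": 0, "ax": 0, "ay": 0, "az": 0}, {"gripper": 1, "x": -2.5, "y": -2.5, "z": 0, "ax": 0, "ay": 0, "az": 0}, {"gripper": 1, "x": -2.5, "y": -2.5, "z": 0, "ax": 0, "ay": 0, "az": 0}])

```text
clock: 2.27
position: [331.6, -381.0, 231.6]
ee_rot: [0.748, -0.663, 0.0, -0.0]
contact_force: [0.6, -0.3, -0.4]
gripper_width: -0.6
grasp_force: 0.0
```

send_rows(targets=[{"gripper": 1, "x": -2.7, "y": -2.7, "z": 0, "ax": 0, "ay": 0, "az": 0}, {"gripper": 1, "x": -2.7, "y": -2.7, "z": 0, "ax": 0, "ay": 0, "az": 0}, {"gripper": 1, "x": -2.7, "y": -2.7, "z": 0, "ax": 0, "ay": 0, "az": 0}, {"gripper": 1, "x": -2.7, "y": -2.7, "z": 0, "ax": 0, "ay": 0, "az": 0}, {"gripper": 1, "x": -2.7, "y": -2.7, "z": 0, "ax": 0, "ay": 0, "az": 0}])

```text
clock: 2.68
position: [449.4, -230.5, 231.8]
ee_rot: [0.749, -0.663, 0.0, -0.0]
contact_force: [0.8, -0.7, 0.8]
gripper_width: 0.1
grasp_force: 0.0
```

send_rows(targets=[{"gripper": 1, "x": -2.7, "y": -2.7, "z": 0, "ax": 0, "ay": 0, "az": 0}, {"gripper": 1, "x": -2.7, "y": -2.7, "z": 0, "ax": 0, "ay": 0, "az": 0}, {"gripper": 1, "x": -2.7, "y": -2.7, "z": 0, "ax": 0, "ay": 0, "az": 0}, {"gripper": 1, "x": -2.7, "y": -2.7, "z": 0, "ax": 0, "ay": 0, "az": 0}, {"gripper": 1, "x": -2.7, "y": -2.7, "z": 0, "ax": 0, "ay": 0, "az": 0}])

```text
clock: 3.1
position: [567.1, -80.1, 231.7]
ee_rot: [0.749, -0.663, 0.0, -0.0]
contact_force: [0.1, -0.6, -0.4]
gripper_width: 0.0
grasp_force: 0.0
```

send_rows(targets=[{"gripper": 1, "x": -2.5, "y": -2.5, "z": 0, "ax": 0, "ay": 0, "az": 0}, {"gripper": 1, "x": -1.8, "y": -1.8, "z": 0, "ax": 0, "ay": 0, "az": 0}, {"gripper": 1, "x": 0, "y": 0, "z": 0, "ax": 0, "ay": 0, "az": 0}, {"gripper": 1, "x": 0, "y": 0, "z": 0, "ax": 0, "ay": 0, "az": 0}])

```text
clock: 3.43
position: [604.2, -32.8, 230.7]
ee_rot: [0.749, -0.662, -0.0, 0.0]
contact_force: [-0.2, -1.3, 0.1]
gripper_width: -0.1
grasp_force: 0.0
```

Run:
```python
from bench import arm
import numpy as np
from scipy.spatial.transform import Rotation as R
s=arm.read_state(); r=R.from_quat(s["ee_rot"])
print(s["clock"],s["position"],s["joints"],s["contact_force"]); print(r.as_matrix().round(4)); print(np.degrees(np.arctan2(-r.as_matrix()[1,0],-r.as_matrix()[0,0])))
print("to release, tool mm",r.inv().apply(np.array([613.8,-21.8,62])-s["position"]))
```

```text
3.4333 [604.17517212 -32.81780116 230.6937463 ] [ 2.12975383e-01  3.51761048e-01 -4.37357336e-02 -7.19609549e-05
 -1.17625364e+00 -9.00829931e-02] [-0.18719176 -1.3477138   0.08682148]
[[ 1.226e-01 -9.925e-01 -9.000e-04]
 [-9.925e-01 -1.226e-01 -1.000e-04]
 [ 0.000e+00  1.000e-03 -1.000e+00]]
97.03962918093414
to release, tool mm [ -9.75848863 -11.06386865 168.68305192]
```

send_rows(targets=[{"gripper": 1, "x": -1.0, "y": -1.1, "z": 3, "ax": 0, "ay": 0, "az": 0}, {"gripper": 1, "x": 0, "y": 0, "z": 4, "ax": 0, "ay": 0, "az": 0}, {"gripper": 1, "x": 0, "y": 0, "z": 4, "ax": 0, "ay": 0, "az": 0}, {"gripper": 1, "x": 0, "y": 0, "z": 3.5, "ax": 0, "ay": 0, "az": 0}, {"gripper": 1, "x": 0, "y": 0, "z": 0, "ax": 0, "ay": 0, "az": 0}])

```text
clock: 3.85
position: [607.2, -24.5, 78.9]
ee_rot: [0.747, -0.664, -0.005, 0.006]
contact_force: [-1.7, -0.6, -1.4]
gripper_width: -0.1
grasp_force: 0.0
```

send_rows(targets=[{"gripper": 1, "x": 0, "y": 0, "z": 0.6, "ax": 0, "ay": 0, "az": 0}, {"gripper": 1, "x": 0, "y": 0, "z": 0.6, "ax": 0, "ay": 0, "az": 0}, {"gripper": 1, "x": 0, "y": 0, "z": 0.4, "ax": 0, "ay": 0, "az": 0}, {"gripper": 1, "x": 0, "y": 0, "z": 0.4, "ax": 0, "ay": 0, "az": 0}, {"gripper": 1, "x": 0, "y": 0, "z": 0, "ax": 0, "ay": 0, "az": 0}])

```text
clock: 4.27
position: [613.8, -22.8, 67.1]
ee_rot: [0.748, -0.663, 0.0, -0.001]
contact_force: [0.5, -0.7, -0.3]
gripper_width: -0.0
grasp_force: 0.0
```

send_rows(targets=[{"gripper": 1, "x": 0, "y": 0, "z": 0.3, "ax": 0, "ay": 0, "az": 0}, {"gripper": 1, "x": 0, "y": 0, "z": 0.3, "ax": 0, "ay": 0, "az": 0}, {"gripper": 1, "x": 0, "y": 0, "z": 0.3, "ax": 0, "ay": 0, "az": 0}, {"gripper": 1, "x": 0, "y": 0, "z": 0, "ax": 0, "ay": 0, "az": 0}, {"gripper": 1, "x": 0, "y": 0, "z": 0, "ax": 0, "ay": 0, "az": 0}])

```text
clock: 4.68
position: [614.1, -22.6, 57.6]
ee_rot: [0.749, -0.663, 0.0, -0.001]
contact_force: [1.2, 0.1, 1.6]
gripper_width: 0.2
grasp_force: 0.8
```

send_rows(targets=[{"gripper": 1, "x": 0, "y": 0, "z": 0.2, "ax": 0, "ay": 0, "az": 0}, {"gripper": 1, "x": 0, "y": 0, "z": 0.1, "ax": 0, "ay": 0, "az": 0}, {"gripper": 1, "x": 0, "y": 0, "z": 0, "ax": 0, "ay": 0, "az": 0}, {"gripper": 1, "x": 0, "y": 0, "z": 0, "ax": 0, "ay": 0, "az": 0}])

```text
clock: 5.02
position: [614.1, -22.6, 54.5]
ee_rot: [0.749, -0.663, 0.0, -0.001]
contact_force: [1.8, 0.5, 2.5]
gripper_width: 0.0
grasp_force: 1.2
```

send_rows(targets=[{"gripper": 1, "x": 0, "y": 0, "z": 0.1, "ax": 0, "ay": 0, "az": 0}, {"gripper": 1, "x": 0, "y": 0, "z": 0.1, "ax": 0, "ay": 0, "az": 0}, {"gripper": 1, "x": 0, "y": 0, "z": 0, "ax": 0, "ay": 0, "az": 0}, {"gripper": 1, "x": 0, "y": 0, "z": 0, "ax": 0, "ay": 0, "az": 0}])

```text
clock: 5.35
position: [614.2, -22.5, 53.8]
ee_rot: [0.749, -0.663, 0.001, -0.001]
contact_force: [-1.5, 2.5, 9.3]
gripper_width: 0.0
grasp_force: 4.5
```

send_rows(targets=[{"gripper": 1, "x": 0, "y": 0, "z": -1, "ax": 0, "ay": 0, "az": 0}, {"gripper": 1, "x": 0, "y": 0, "z": -4, "ax": 0, "ay": 0, "az": 0}, {"gripper": 1, "x": 0, "y": 0, "z": -4, "ax": 0, "ay": 0, "az": 0}, {"gripper": 1, "x": 0, "y": 0, "z": 0, "ax": 0, "ay": 0, "az": 0}, {"gripper": 1, "x": 0, "y": 0, "z": 0, "ax": 0, "ay": 0, "az": 0}])

```text
clock: 5.77
position: [614.1, -22.7, 144.9]
ee_rot: [0.748, -0.663, 0.001, -0.002]
contact_force: [0.3, 0.4, -0.3]
gripper_width: 0.0
grasp_force: 0.0
```

send_rows(targets=[{"gripper": 1, "x": 4, "y": 0, "z": 0, "ax": 0, "ay": 0, "az": 0}, {"gripper": 1, "x": 4, "y": 0, "z": 0, "ax": 0, "ay": 0, "az": 0}, {"gripper": 1, "x": 4, "y": 0, "z": 0, "ax": 0, "ay": 0, "az": 0}, {"gripper": 1, "x": 3.5, "y": 0, "z": 0, "ax": 0, "ay": 0, "az": 0}, {"gripper": 1, "x": 0, "y": 0, "z": 0, "ax": 0, "ay": 0, "az": 0}])

```text
clock: 6.18
position: [630.5, -182.1, 139.7]
ee_rot: [0.746, -0.666, -0.002, 0.002]
contact_force: [-0.0, 0.9, -0.8]
gripper_width: -0.1
grasp_force: 0.0
```

send_rows(targets=[{"gripper": 1, "x": 0, "y": 0, "z": 0, "ax": 0, "ay": 0, "az": 0}, {"gripper": 1, "x": 0, "y": 0, "z": 0, "ax": 0, "ay": 0, "az": 0}])

```text
clock: 6.35
position: [630.8, -176.6, 140.5]
ee_rot: [0.748, -0.664, -0.002, 0.001]
contact_force: [-0.6, 0.4, -0.3]
gripper_width: -0.1
grasp_force: 0.0
```

Run:
```python
from bench import arm
import cv2,numpy as np
from scipy.spatial.transform import Rotation as R
im,d=arm.get_image("scene"); cv2.imwrite("pics/s1.png",cv2.resize(im[200:360,230:430,::-1],(750,600),interpolation=cv2.INTER_CUBIC))
s=arm.read_state(); p=s["position"]-np.array([625.2,-121.5,0]); a=np.radians(6.9)
print(s["position"],"clamp xy",p[0]*np.cos(a)+p[1]*np.sin(a),-p[0]*np.sin(a)+p[1]*np.cos(a))
```

```text
[ 631.18074241 -175.9119366   141.02863945] clamp xy -0.5994521228937275 -54.73635703386118
```

View pics/s1.png

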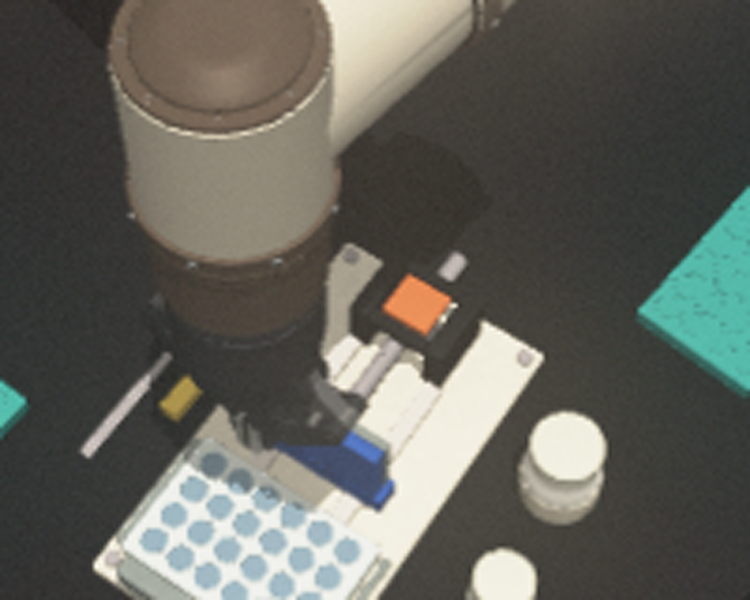

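The release at (417,304) in the crop now sits low in the head. The jaw hasn't moved, and the shut fingers hang on the plate side of it, at about (245,430). Next I lower and push.

send_rows(targets=[{"gripper": 1, "x": 0, "y": 0, "z": 2, "ax": 0, "ay": 0, "az": 0}, {"gripper": 1, "x": 0, "y": 0, "z": 2.5, "ax": 0, "ay": 0, "az": 0}, {"gripper": 1, "x": 0, "y": 0, "z": 2.5, "ax": 0, "ay": 0, "az": 0}, {"gripper": 1, "x": 0, "y": 0, "z": 1.7, "ax": 0, "ay": 0, "az": 0}, {"gripper": 1, "x": 0, "y": 0, "z": 0, "ax": 0, "ay": 0, "az": 0}])

```text
clock: 6.82
position: [628.8, -174.5, 50.6]
ee_rot: [0.749, -0.663, -0.004, 0.003]
contact_force: [-0.1, -0.0, -0.6]
gripper_width: 0.2
grasp_force: 0.0
```

send_rows(targets=[{"gripper": 1, "x": 0, "y": 0, "z": 0, "ax": 0, "ay": 0, "az": 0}, {"gripper": 1, "x": -0.8, "y": 0, "z": 0, "ax": 0, "ay": 0, "az": 0}, {"gripper": 1, "x": -0.8, "y": 0, "z": 0, "ax": 0, "ay": 0, "az": 0}, {"gripper": 1, "x": -0.8, "y": 0, "z": 0, "ax": 0, "ay": 0, "az": 0}, {"gripper": 1, "x": -0.5, "y": 0, "z": 0, "ax": 0, "ay": 0, "az": 0}])

```text
clock: 7.23
position: [629.1, -146.3, 56.7]
ee_rot: [0.749, -0.663, 0.001, -0.001]
contact_force: [0.1, 0.7, -0.8]
gripper_width: -0.2
grasp_force: 0.0
```

send_rows(targets=[{"gripper": 1, "x": -0.4, "y": 0, "z": 0, "ax": 0, "ay": 0, "az": 0}, {"gripper": 1, "x": -0.5, "y": 0, "z": 0, "ax": 0, "ay": 0, "az": 0}, {"gripper": 1, "x": -0.5, "y": 0, "z": 0, "ax": 0, "ay": 0, "az": 0}, {"gripper": 1, "x": -0.5, "y": 0, "z": 0, "ax": 0, "ay": 0, "az": 0}, {"gripper": 1, "x": -0.5, "y": 0, "z": 0, "ax": 0, "ay": 0, "az": 0}])

```text
clock: 7.65
position: [626.1, -123.9, 55.7]
ee_rot: [0.748, -0.663, 0.001, -0.0]
contact_force: [-0.2, -3.4, 2.6]
gripper_width: -0.2
grasp_force: 1.5
```

send_rows(targets=[{"gripper": 1, "x": -0.5, "y": 0, "z": 0, "ax": 0, "ay": 0, "az": 0}, {"gripper": 1, "x": -0.5, "y": 0, "z": 0, "ax": 0, "ay": 0, "az": 0}, {"gripper": 1, "x": -0.5, "y": 0, "z": 0, "ax": 0, "ay": 0, "az": 0}, {"gripper": 1, "x": -0.5, "y": 0, "z": 0, "ax": 0, "ay": 0, "az": 0}, {"gripper": 1, "x": -0.5, "y": 0, "z": 0, "ax": 0, "ay": 0, "az": 0}])

```text
clock: 8.07
position: [622.8, -98.7, 55.3]
ee_rot: [0.749, -0.663, 0.0, -0.0]
contact_force: [0.7, -2.9, 2.4]
gripper_width: 0.1
grasp_force: 1.5
```

send_rows(targets=[{"gripper": 1, "x": -0.5, "y": 0, "z": 0, "ax": 0, "ay": 0, "az": 0}, {"gripper": 1, "x": -0.5, "y": 0, "z": 0, "ax": 0, "ay": 0, "az": 0}, {"gripper": 1, "x": -0.3, "y": 0, "z": 0, "ax": 0, "ay": 0, "az": 0}, {"gripper": 1, "x": 0, "y": 0, "z": 0, "ax": 0, "ay": 0, "az": 0}, {"gripper": 1, "x": 0, "y": 0, "z": 0, "ax": 0, "ay": 0, "az": 0}])

```text
clock: 8.48
position: [620.1, -85.6, 54.5]
ee_rot: [0.748, -0.663, -0.001, 0.001]
contact_force: [0.5, -0.3, 0.2]
gripper_width: 0.3
grasp_force: 0.0
```

send_rows(targets=[{"gripper": 1, "x": -0.2, "y": 0, "z": 0, "ax": 0, "ay": 0, "az": 0}, {"gripper": 1, "x": -0.2, "y": 0, "z": 0, "ax": 0, "ay": 0, "az": 0}, {"gripper": 1, "x": 0, "y": 0, "z": 0, "ax": 0, "ay": 0, "az": 0}, {"gripper": 1, "x": 0, "y": 0, "z": 0, "ax": 0, "ay": 0, "az": 0}])

```text
clock: 8.82
position: [620.4, -82.2, 55.0]
ee_rot: [0.748, -0.663, -0.0, 0.0]
contact_force: [-0.7, -0.2, -0.5]
gripper_width: -0.3
grasp_force: 0.1
```

send_rows(targets=[{"gripper": 1, "x": -0.2, "y": 0, "z": 0, "ax": 0, "ay": 0, "az": 0}, {"gripper": 1, "x": -0.2, "y": 0, "z": 0, "ax": 0, "ay": 0, "az": 0}, {"gripper": 1, "x": 0, "y": 0, "z": 0, "ax": 0, "ay": 0, "az": 0}, {"gripper": 1, "x": 0, "y": 0, "z": 0, "ax": 0, "ay": 0, "az": 0}])

```text
clock: 9.15
position: [620.1, -78.2, 55.3]
ee_rot: [0.749, -0.663, -0.0, 0.0]
contact_force: [-0.5, -1.7, -0.5]
gripper_width: -0.4
grasp_force: 0.4
```

send_rows(targets=[{"gripper": 1, "x": -0.2, "y": 0, "z": 0, "ax": 0, "ay": 0, "az": 0}, {"gripper": 1, "x": -0.1, "y": 0, "z": 0, "ax": 0, "ay": 0, "az": 0}, {"gripper": 1, "x": 0, "y": 0, "z": 0, "ax": 0, "ay": 0, "az": 0}, {"gripper": 1, "x": 0, "y": 0, "z": 0, "ax": 0, "ay": 0, "az": 0}])

```text
clock: 9.48
position: [619.9, -76.2, 55.3]
ee_rot: [0.748, -0.663, 0.0, 0.0]
contact_force: [-0.4, -5.8, -1.6]
gripper_width: 0.3
grasp_force: 2.6
```

send_rows(targets=[{"gripper": 1, "x": -0.2, "y": 0, "z": 0, "ax": 0, "ay": 0, "az": 0}, {"gripper": 1, "x": -0.2, "y": 0, "z": 0, "ax": 0, "ay": 0, "az": 0}, {"gripper": 1, "x": 0, "y": 0, "z": 0, "ax": 0, "ay": 0, "az": 0}, {"gripper": 1, "x": 0, "y": 0, "z": 0, "ax": 0, "ay": 0, "az": 0}, {"gripper": 1, "x": 0, "y": 0, "z": 0, "ax": 0, "ay": 0, "az": 0}])

```text
clock: 9.9
position: [619.9, -76.0, 55.4]
ee_rot: [0.748, -0.663, 0.002, 0.002]
contact_force: [3.6, -19.8, -4.2]
gripper_width: 0.3
grasp_force: 9.6
```

The jaw is against its end stop: the force is 20 N and it no longer moves. I back off, rise and look.

send_rows(targets=[{"gripper": 1, "x": 0.7, "y": 0, "z": 0, "ax": 0, "ay": 0, "az": 0}, {"gripper": 1, "x": 1.5, "y": 0, "z": 0, "ax": 0, "ay": 0, "az": 0}, {"gripper": 1, "x": 1.5, "y": 0, "z": 0, "ax": 0, "ay": 0, "az": 0}, {"gripper": 1, "x": 0, "y": 0, "z": 0, "ax": 0, "ay": 0, "az": 0}, {"gripper": 1, "x": 0, "y": 0, "z": -3, "ax": 0, "ay": 0, "az": 0}])

```text
clock: 10.32
position: [619.8, -108.9, 79.6]
ee_rot: [0.747, -0.664, -0.005, 0.004]
contact_force: [0.0, 0.1, -1.1]
gripper_width: -0.1
grasp_force: 0.0
```

send_rows(targets=[{"gripper": 1, "x": 0, "y": 0, "z": -4, "ax": 0, "ay": 0, "az": 0}, {"gripper": 1, "x": 0, "y": 0, "z": -4, "ax": 0, "ay": 0, "az": 0}, {"gripper": 1, "x": 0, "y": 0, "z": -4, "ax": 0, "ay": 0, "az": 0}, {"gripper": 1, "x": 0, "y": 0, "z": -3, "ax": 0, "ay": 0, "az": 0}, {"gripper": 1, "x": 0, "y": 0, "z": 0, "ax": 0, "ay": 0, "az": 0}])

```text
clock: 10.73
position: [627.7, -108.6, 244.5]
ee_rot: [0.749, -0.663, 0.007, -0.005]
contact_force: [-0.2, -0.9, 1.4]
gripper_width: -0.1
grasp_force: 0.0
```

send_rows(targets=[{"gripper": 1, "x": 2.5, "y": 2.5, "z": 0, "ax": 0, "ay": 0, "az": 0}, {"gripper": 1, "x": 2.5, "y": 2.5, "z": 0, "ax": 0, "ay": 0, "az": 0}, {"gripper": 1, "x": 2.5, "y": 2.5, "z": 0, "ax": 0, "ay": 0, "az": 0}, {"gripper": 1, "x": 2.5, "y": 2.5, "z": 0, "ax": 0, "ay": 0, "az": 0}, {"gripper": 1, "x": 2.5, "y": 2.5, "z": 0, "ax": 0, "ay": 0, "az": 0}])

```text
clock: 11.15
position: [513.7, -248.1, 235.3]
ee_rot: [0.749, -0.663, 0.0, -0.0]
contact_force: [0.1, -0.5, 0.3]
gripper_width: 0.1
grasp_force: 0.0
```

send_rows(targets=[{"gripper": 1, "x": 2.5, "y": 2.5, "z": 0, "ax": 0, "ay": 0, "az": 0}, {"gripper": 1, "x": 2.5, "y": 2.5, "z": 0, "ax": 0, "ay": 0, "az": 0}, {"gripper": 1, "x": 2.5, "y": 2.5, "z": 0, "ax": 0, "ay": 0, "az": 0}, {"gripper": 1, "x": 0, "y": 0, "z": 0, "ax": 0, "ay": 0, "az": 0}, {"gripper": 1, "x": 0, "y": 0, "z": 0, "ax": 0, "ay": 0, "az": 0}])

```text
clock: 11.57
position: [448.3, -332.0, 235.3]
ee_rot: [0.747, -0.664, 0.0, -0.0]
contact_force: [0.1, -0.5, 0.5]
gripper_width: 0.3
grasp_force: 0.0
```

Run:
```python
from bench import arm
import cv2
im,d=arm.get_image("top"); cv2.imwrite("pics/t2.png",cv2.resize(im[130:280,270:470,::-1],(800,600),interpolation=cv2.INTER_CUBIC))
```

```text
(no output)
```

View pics/t2.png

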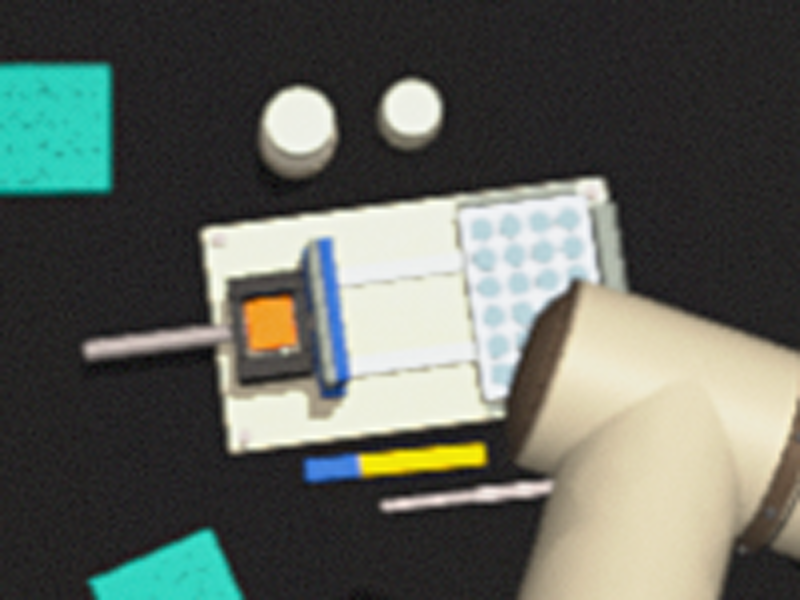

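The jaw, at (325,315) in the crop, is against the head, and the bar sticks out behind to (85,350). The plate, jar, pot, pen and tweezers have not moved, and the arm is clear.

```bash
python3 -c "
from bench import arm
print(arm.job_done())"
```

```text
the job is handed in; nothing more can be done
None
```

The release is pressed down and the jaw is fully home. In the last picture the plate and the things beside the clamp are where they were (the spare plate and bottle were outside it), the arm is clear, and the job is handed in; no verdict came back.

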